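# Push the printer's tray home and press its start key

### The arm

A 6-joint arm with a two-finger parallel gripper is mounted at the origin on the work surface. World frame = base frame: x ahead of the robot, y to its left, z up, the work surface at z = 0. Lengths are in mm, angles in rad, forces in N, time in s.
With the tool pointing down it reaches from about 350 to 775 mm from the base axis. Payload 7.3 kg.
Tool frame: the origin (TCP) lies on the front face of the gripper's body, between the roots of the fingers; the fingertips stand 66 mm ahead of it and the grasp point (between the pads) lies 47 mm ahead of it (bot.tip_extent is the distance from the TCP to the fingertips, in mm); z points along the fingers, y is the line along which they close (so a half turn about z gives the same grasp; the last joint's range is limited). The gripper opens to 92 mm and grips with 3 to 60 N. Pads are 19 mm wide; open, the fingers measure 130 mm over their backs; the gripper's body (75 mm by 190 mm) begins 47 mm behind the grasp point.
Start: joints at [1.199, 0.342, 1.524, -0, 1.275, -0.146], TCP at [117.521, 511.691, 292.241] pointing down, gripper open.
Joint ranges: [-2.53, 2.53], [-0.77, 2.02], [0.04, 2.7], [-1, 4.14], [0.28, 2.66], [-3.11, 3.11]. Speed limits (rad/s): [2.57, 2.57, 3.14, 3.14, 3.14, 3.14].

### API

Orientations are given as [roll, pitch, yaw] about the fixed x, y, z axes, in that order (R = Rz(yaw) Ry(pitch) Rx(roll)).
In Python, from plant import readout, viewer, order, bot gives the robot as it stands.
- The arm moves only by the shell command python3 -m creep 'ROWS'. ROWS is text: rows parted by semicolons, each of 7 numbers parted by spaces: the shift along the world's x, y, z in m, then the turn, a rotation vector about the world's x, y, z in rad, then the opening in per cent of the stroke, from 0 (shut) to 100 (fully open). A call has 1 to 8 rows; each row shifts and turns the commanded pose from where the row before left it; what a row does not reach is not made up. A row lasts 1/12 s, in which the tool goes at most 41.7 mm and 7.16 degrees, less where a joint would pass 70% of its speed; a pose out of reach is approached as far as the arm can. A call is refused whole if a number of a shift passes 0.0417 or a number of a turn 0.125, either way. A call with a gripper value outside its range is refused whole. The fingers move at their own pace and stop on an object; the grip force is fixed at half the most. Time passes only in rows, so rows that do not move let the fingers close. It gives the time, the measured TCP pose, the force, the opening and the grip force at its end, in the units of the state.
- readout.get_obs(): the state, without advancing time (a new reading comes with each control period).
- viewer.capture(name): name is "side" or "top" or "wrist"; returns the picture (480x640x3 uint8, red, green, blue); there is no depth.
- viewer.camera_info(name): a dict with "fx", "fy", "cx", "cy" (pixels), "origin" and "rotation" of the camera in the world. Camera axes: x right, y up, looking along -z (the intrinsics and any distortion apply to the point x, -y, -z); pixel columns grow to the right and rows downward; lengths in mm; the calibration is good to about 2 mm. A picture is of the moment at which its call begins: read the wrist's pose just before it. camera_info takes no time and is no camera call; for the wrist camera it gives the pose at the moment of the call.
- order.close_job(): hands the job in; it is judged then, once.
The state is a dict: "time": time; "joint_positions": joint angles; "dq": joint speeds; "tau": joint torques, N m; "tool_pos": TCP position; "tcp_rot": TCP orientation; "contact_force": force on the tool from outside, world axes, zero at the start; "moment": the same for the moment, N m; "grip_width": finger opening in mm; "finger_force": force on a finger pad.
Only numpy, scipy, OpenCV 4.12 (cv2) and the standard library are available. Lean on these libraries where they do the work, as an engineer would, in place of code of your own. Each camera call takes 0.05 s, during which the arm holds its last target. There are 200 camera calls.

### The job

The printer on the desk was left with its paper tray standing out: push the tray fully home with the fingertips, then lightly press the round start key on the printer's top until it clearly goes down, and take the hand away so that it comes up again. Do not press any of the other keys, and leave the loose things on the desk and on the printer where they are.

Things in the scene. Friction and masses are not known exactly. Their poses are not given: they have to be found in the camera images.
- printer: Compact white office printer, fixed to the desk: 170 mm deep (its x), 240 mm wide (its y), 85 mm high. Origin at the centre of its underside; its front, with the tray, faces -x of its own frame. Four white keys stand in one row (52 mm apart, along the printer's y, 45 mm in front of its centre) on its flat top; the order of the keys differs from start to start.
- tray (a joint): The printer's paper tray, which slides straight into the printer's front. Value = how far it stands out: 0 is fully home, grows towards the robot (-x of the printer). It slides stiffly (about 2 N) and stays where it is left; at 0 it meets a solid stop.
- tray_front (a point): Centre of the outer, flat upright front of the tray, 45 mm above the desk; this white front is 150 mm wide, 60 mm high (10 to 70 mm above the desk) and 15 mm thick. Axes as the printer's: the front looks along -x, push it along +x. With the tray home it stands 100 mm in front of the printer's origin (15 mm proud of the housing).
- key_round (a joint): The start key, the only round one: 28 mm across. White cap standing 10 mm above a 46 x 46 mm black surround when up. Spring key, value = how far it is pressed down, 0 (up) to 0.007 m. 1.5 N starts it moving, 5 N takes it fully down; it registers at about half its travel and springs back up by itself.
- key_round_top (a point): Centre of the upper face of the round start key, 99 mm above the desk when the key is up.
- key_long (a joint): Rectangular key, 40 mm long front to back, 14 mm wide. White cap standing 10 mm above a 46 x 46 mm black surround when up. Spring key, value = how far it is pressed down, 0 (up) to 0.007 m.
- key_long_top (a point): Centre of the upper face of the long key, 99 mm above the desk when the key is up.
- key_wide (a joint): Rectangular key, 34 mm long from side to side, 14 mm deep. White cap standing 10 mm above a 46 x 46 mm black surround when up. Spring key, value = how far it is pressed down, 0 (up) to 0.007 m.
- key_wide_top (a point): Centre of the upper face of the wide key, 99 mm above the desk when the key is up.
- key_small (a joint): Small square key, 15 x 15 mm. White cap standing 10 mm above a 46 x 46 mm black surround when up. Spring key, value = how far it is pressed down, 0 (up) to 0.007 m.
- key_small_top (a point): Centre of the upper face of the small square key, 99 mm above the desk when the key is up.
- notes: Loose pad of paper notes, 50 x 50 x 12 mm, lying on the printer's top behind the keys. Origin at the centre of its underside.
- mug: Loose white mug, 76 mm across, 90 mm high, beside the printer (its left, +y side), handle on its own +y side. Origin at the centre of its underside.
- stapler: Loose black stapler, 130 x 34 mm, about 60 mm high, beside the printer (-y side). Origin at the centre of its underside, length along its x.
- eraser: Loose white eraser, 55 x 22 x 13 mm, on the desk to the +y side of the tray. Origin at the centre of its underside.
- tape: Loose clear roll of tape lying flat, 64 mm across, 19 mm high, on the desk to the -y side of the tray. Origin at the centre of its underside.
- calculator: Loose black calculator, 140 x 80 x 16 mm, on the desk at the robot's left. Origin at the centre of its underside.
- penpot: Loose dark metal pen pot, 76 mm across, 100 mm high (pens to 160 mm), on the desk at the robot's right. Origin at the centre of its underside.

How it is judged:
By the outcome, as a careful person would: the job done as asked, in the order asked, and still so for the second after the job is handed in, with the robot touching nothing.
It also fails if it takes over 45 s, if anything falls off the work surface, if the arm or the gripper's body presses on something with over 40 N, if the wrist force passes 120 N, or if a joint passes its speed limit or range.

## Working session

There is one attempt and no reset: what is moved stays moved. The work goes in short steps, Python scripts to look and compute and a shell command to move; the robot and the scene stay as the last step left them, time stands still between calls to the robot, and variables do not carry over. Pictures are saved under pics/ and viewed, at most 10 in all, crops included, and the job is handed in when it is done.

```bash
mkdir -p pics; python3 - <<'E'
from plant import readout, viewer, order, bot
import cv2,numpy as np
for n in("top","side"):
    cv2.imwrite(f"pics/{n}0.png",viewer.capture(n)[:,:,::-1]); print(n,viewer.camera_info(n))
o=readout.get_obs();print(o)
E
```

```text
top {'fx': 515.8839899179314, 'fy': 515.8839899179314, 'cx': 320.5486169141295, 'cy': 230.8070221655795, 'origin': array([ 281.82284675,   -6.48987392, 1380.31780041]), 'rotation': array([ 0.17798536, -0.00544445, -1.54325153])}
side {'fx': 454.4454023847457, 'fy': 454.4454023847457, 'cx': 320.5288812423813, 'cy': 238.2316554756168, 'origin': array([219.14608406, 658.37335457, 687.6541172 ]), 'rotation': array([ 0.85065699, -0.01647283, -2.69959247])}
{'time': 0.1, 'joint_positions': array([ 1.19904429e+00,  3.42628382e-01,  1.52486173e+00, -1.62518170e-05,
        1.27536544e+00, -1.45994056e-01]), 'dq': array([ 0.00066748, -0.00154147, -0.00273933,  0.00021201,  0.0004611 ,
       -0.00022445]), 'tau': array([ 2.16219378e-03, -4.32011318e+01, -2.44696623e+01,  7.21578137e-02,
        5.26142085e-02, -3.24931693e-05]), 'tool_pos': array([117.40848712, 511.45356578, 291.6480523 ]), 'tcp_rot': array([-3.14034092e+00, -1.68345588e-04,  2.91583931e+00]), 'contact_force': array([ 0.70391472,  0.21599405, -0.41567081]), 'moment': array([-0.01608171,  0.01254369, -0.01056046]), 'finger_force': 0.0, 'grip_width': 91.73517816008105}
```

View pics/top0.png

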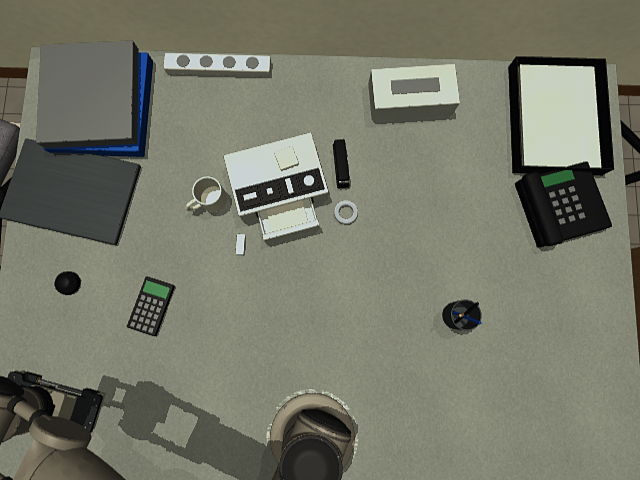

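View pics/side0.png

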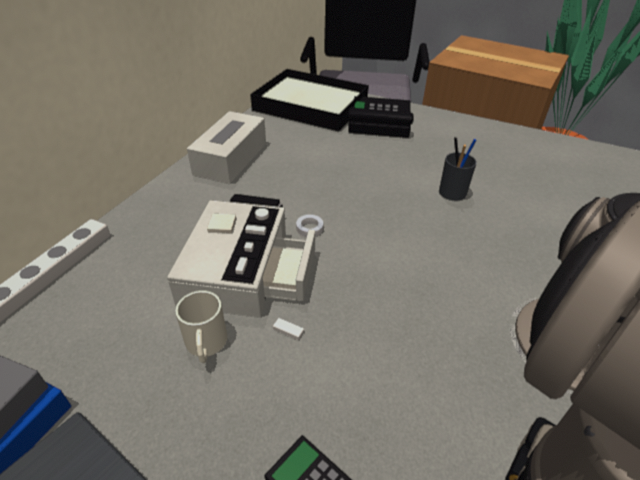

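The top view shows the keys in the row wide (250,196), small (269,191), long (289,186) and round (309,181). The tray front runs from (262,237) to (319,227), with the eraser at (240,244) and the tape at (346,212). The side view agrees. Next I convert these to world positions and zoom in.

```bash
cat > h.py <<'E'
from plant import readout, viewer, order, bot
import cv2,numpy as np
from scipy.spatial.transform import Rotation as R
def ray(c,u,v):
    d=np.array([(u-c['cx'])/c['fx'],-(v-c['cy'])/c['fy'],-1.])
    return R.from_euler('xyz',c['rotation']).apply(d)
def w(c,u,v,z):
    d=ray(c,u,v); return c['origin']+d*(z-c['origin'][2])/d[2]
def proj(c,p):
    q=R.from_euler('xyz',c['rotation']).inv().apply(np.array(p)-c['origin'])
    return np.array([c['cx']+c['fx']*q[0]/-q[2], c['cy']-c['fy']*q[1]/-q[2]])
E
python3 - <<'E'
from h import *
c=viewer.camera_info("top")
for n,u,v,z in[("wide",250,196,99),("small",269,191,99),("long",289,186,99),("round",309,181,99),("cBL",224,155,85),("cBR",311,134,85),("cFR",328,191,85),("cFL",239,216,85),("trayL",262,237,70),("trayR",319,227,70),("eraser",240,244,13),("tape",346,212,19),("mug",208,191,90),("stapler",342,163,60)]:
    print(n,w(c,u,v,z).round(0))
im=cv2.imread("pics/top0.png")[120:260,180:370]
cv2.imwrite("pics/crop0.png",cv2.resize(im,None,fx=4,fy=4,interpolation=cv2.INTER_CUBIC))
E
```

```text
wide [598. 175.  99.]
small [612. 128.  99.]
long [627.  77.  99.]
round [641.  26.  99.]
cBL [709. 251.  85.]
cBR [774.  25.  85.]
cFR [620. -24.  85.]
cFL [548. 203.  85.]
trayL [497. 143.  70.]
trayR [528.  -3.  70.]
eraser [486. 208.  13.]
tape [580. -74.  19.]
mug [610. 285.  90.]
stapler [705. -59.  60.]
```

View pics/crop0.png

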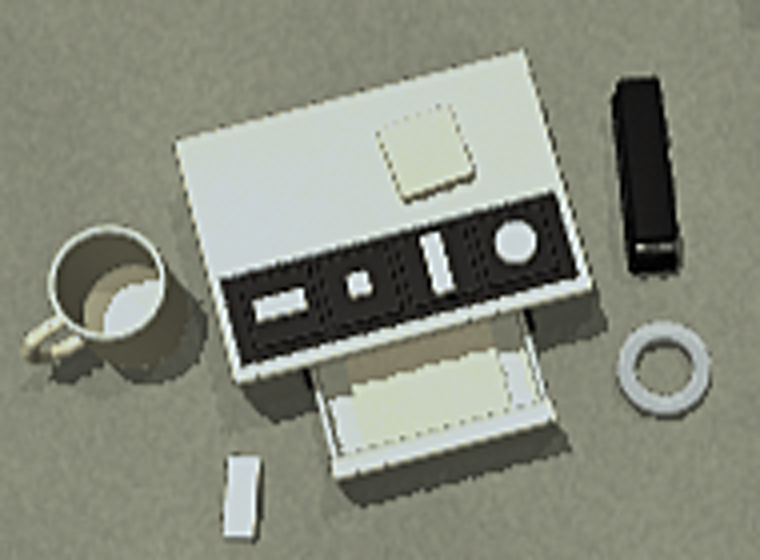

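The crop confirms the layout: the round key sits at crop (516,242), and the tray's top front edge runs (335,475)–(553,420). That gives printer yaw ≈0.28, a round key at about (641,26), and the tray out about 57 mm with its front centre near (512,70). I'm moving to a point in front of the tray with the fingers shut.

```bash
python3 -m creep '0.022 -0.028 0 0 0 0.032 0;0.022 -0.028 0 0 0 0.032 0;0.022 -0.028 0 0 0 0.032 0;0.022 -0.028 0 0 0 0.032 0;0.022 -0.028 0 0 0 0.032 0;0.022 -0.028 0 0 0 0.032 0;0.022 -0.028 0 0 0 0.032 0;0.022 -0.028 0 0 0 0.032 0'
python3 -m creep '0.022 -0.028 0 0 0 0.032 0;0.022 -0.028 0 0 0 0.032 0;0.022 -0.028 0 0 0 0.032 0;0.022 -0.028 0 0 0 0.032 0;0.022 -0.028 0 0 0 0.032 0;0.022 -0.028 0 0 0 0.032 0;0.022 -0.028 0 0 0 0.032 0;0.022 -0.028 0 0 0 0.032 0'
python3 -m creep '0 0 0 0 0 0 0;0 0 0 0 0 0 0'
python3 - <<'E'
from h import *
o=readout.get_obs();print(o['joint_positions'].round(2),o['tool_pos'].round(1),o['tcp_rot'].round(3))
print(viewer.camera_info("wrist"))
cv2.imwrite("pics/w1.png",viewer.capture("wrist")[:,:,::-1])
E
```

```text
time: 0.77
tool_pos: [294.0, 286.1, 292.1]
tcp_rot: [-3.142, -0.0, -3.11]
contact_force: [0.5, 0.8, 0.3]
grip_width: 42.8
finger_force: 0.0
time: 1.43
tool_pos: [470.1, 62.0, 292.0]
tcp_rot: [3.141, -0.001, -2.854]
contact_force: [0.8, 0.6, 0.2]
grip_width: 0.3
finger_force: 0.0
time: 1.6
tool_pos: [470.0, 62.4, 291.6]
tcp_rot: [3.141, -0.001, -2.859]
contact_force: [-0.3, 0.7, 0.4]
grip_width: 0.8
finger_force: 0.0
[-0.03  0.25  1.66  0.    1.24 -1.88] [470.   62.4 291.6] [ 3.141e+00 -1.000e-03 -2.859e+00]
{'fx': 430.6327179490887, 'fy': 430.6327179490887, 'cx': 318.5538478261718, 'cy': 241.8762755716142, 'origin': array([390.69795417,  39.70146468, 384.78870677]), 'rotation': array([-3.07733823e-01,  1.35494003e-03,  1.85262880e+00])}
```

View pics/w1.png

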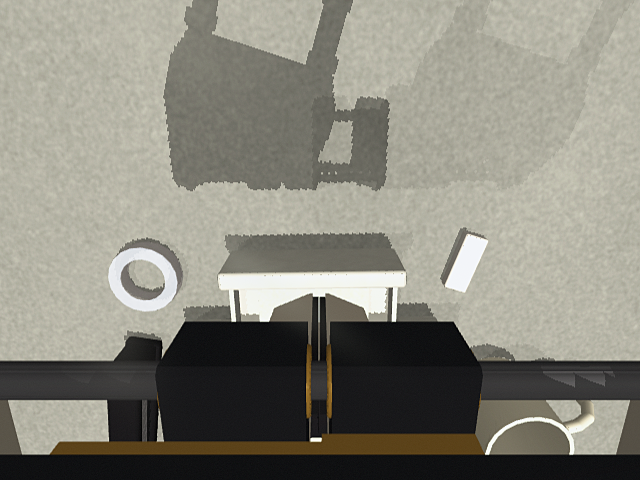

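The wrist view shows the tray's front with its top edge from (219,272) to (406,271). The tape is at (145,278) and the eraser at (465,262), both clear of the push path.

```bash
python3 - <<'E'
from h import *
c=viewer.camera_info("wrist")
L=w(c,406,272,70);Rr=w(c,219,272,70);print(L,Rr,(L+Rr)/2,np.linalg.norm(L-Rr),np.arctan2(-(L-Rr)[0],(L-Rr)[1]))
m=(L+Rr)/2; a=.281; x=np.array([np.cos(a),np.sin(a)]); y=np.array([-x[1],x[0]])
c=viewer.camera_info("top")
k=[w(c,180+u/4,120+v/4,99) for u,v in((280,305),(360,285),(437,264),(516,242))]
km=np.mean(k,0)[:2]; d=k[0]-k[3]; print(k[3],km,np.arctan2(-d[0],d[1]),np.linalg.norm(d))
print("out",(km-m[:2])@x-55,"lat",(km-m[:2])@y)
tip=readout.get_obs()['tool_pos'][:2]; print("tip to front (x,y printer)",(m[:2]-tip)@x,(m[:2]-tip)@y)
E
```

```text
[490.73935006 141.03825109  70.        ] [5.31823893e+02 1.63520162e-01 7.00000000e+01] [511.28162172  70.60088563  70.        ] 146.74341387420102 0.283768465418938
[642.811247    26.15006214  99.        ] [619.48743896 100.6824392 ] 0.29864911153186674 156.11582275331668
out 57.30394695902501 lat -1.1055526236220885
tip to front (x,y printer) 42.384023374278975 -4.733471491221128
```

```bash
python3 -m creep '0.001 -0.004 -0.023 0 0 0 0;0 0 -0.023 0 0 0 0;0 0 -0.023 0 0 0 0;0 0 -0.023 0 0 0 0;0 0 -0.023 0 0 0 0;0 0 -0.023 0 0 0 0;0 0 -0.023 0 0 0 0;0 0 -0.023 0 0 0 0'
python3 -m creep '0 0 0 0 0 0 0;0.0077 0.0022 0 0 0 0 0;0.0077 0.0022 0 0 0 0 0;0.0077 0.0022 0 0 0 0 0;0.0048 0.0014 0 0 0 0 0;0.0048 0.0014 0 0 0 0 0;0.0048 0.0014 0 0 0 0 0;0.0048 0.0014 0 0 0 0 0'
```

```text
time: 2.32
tool_pos: [469.6, 61.2, 107.5]
tcp_rot: [3.141, 0.0, -2.854]
contact_force: [0.5, 0.0, 0.1]
grip_width: 0.7
finger_force: 0.0
time: 2.98
tool_pos: [513.0, 72.0, 108.5]
tcp_rot: [3.141, -0.0, -2.855]
contact_force: [-2.3, -0.2, 2.5]
grip_width: 0.4
finger_force: 1.2
```

```bash
python3 -m creep '0.0048 0.0014 0 0 0 0 0;0.0048 0.0014 0 0 0 0 0;0.0048 0.0014 0 0 0 0 0;0.0048 0.0014 0 0 0 0 0;0.0048 0.0014 0 0 0 0 0;0.0048 0.0014 0 0 0 0 0;0.0048 0.0014 0 0 0 0 0;0.0019 0.0006 0 0 0 0 0'
python3 -m creep '0.0019 0.0006 0 0 0 0 0;0.0019 0.0006 0 0 0 0 0;0.001 0.0003 0 0 0 0 0;0.001 0.0003 0 0 0 0 0'
```

```text
time: 3.65
tool_pos: [549.0, 82.5, 108.1]
tcp_rot: [3.142, 0.0, -2.855]
contact_force: [-2.6, 0.6, -0.0]
grip_width: 0.5
finger_force: 1.1
time: 3.98
tool_pos: [554.1, 84.1, 108.1]
tcp_rot: [3.141, -0.0, -2.855]
contact_force: [-2.4, 0.0, -0.9]
grip_width: 0.1
finger_force: 1.0
```

```bash
python3 -m creep '0.001 0.0003 0 0 0 0 0;0.001 0.0003 0 0 0 0 0;0.001 0.0003 0 0 0 0 0;0 0 0 0 0 0 0'
python3 -m creep '0.001 0.0003 0 0 0 0 0;0.001 0.0003 0 0 0 0 0;0 0 0 0 0 0 0'
```

```text
time: 4.32
tool_pos: [557.3, 85.0, 108.2]
tcp_rot: [3.142, 0.0, -2.855]
contact_force: [-0.3, 0.0, -0.7]
grip_width: 0.4
finger_force: 0.7
time: 4.57
tool_pos: [558.1, 85.3, 108.2]
tcp_rot: [3.141, -0.003, -2.855]
contact_force: [-5.9, -1.7, 2.5]
grip_width: 0.5
finger_force: 3.3
```

```bash
python3 -m creep '0.001 0.0003 0 0 0 0 0;0.001 0.0003 0 0 0 0 0;0 0 0 0 0 0 0'
```

```text
time: 4.82
tool_pos: [558.4, 85.4, 108.2]
tcp_rot: [3.141, -0.007, -2.855]
contact_force: [-13.8, -5.4, 9.4]
grip_width: 0.2
finger_force: 7.2
```

The force is rising while the position holds, so the tray is on its stop. I'll back off, rise, then check with the top and side cameras.

```bash
python3 -m creep '-0.004 -0.001 0 0 0 0 0;-0.015 -0.0044 0 0 0 0 0;-0.02 -0.006 0 0 0 0 0;0 0 0.03 0 0 0 0;0 0 0.03 0 0 0 0;0 0 0.03 0 0 0 0;0 0 0.03 0 0 0 0;0 0 0 0 0 0 0'
python3 - <<'E'
from h import *
t=viewer.capture("top")[:,:,::-1];s=viewer.capture("side")[:,:,::-1]
a=cv2.resize(t[125:245,215:345],None,fx=4,fy=4,interpolation=cv2.INTER_CUBIC)
b=cv2.resize(s[185:305,165:225+60+40],None,fx=4,fy=4,interpolation=cv2.INTER_CUBIC)
cv2.imwrite("pics/t2.png",a);cv2.imwrite("pics/s2.png",b)
E
```

```text
time: 5.48
tool_pos: [525.4, 74.8, 234.8]
tcp_rot: [-3.138, 0.013, -2.855]
contact_force: [1.2, 0.5, 0.5]
grip_width: 0.5
finger_force: 0.0
```

View pics/t2.png

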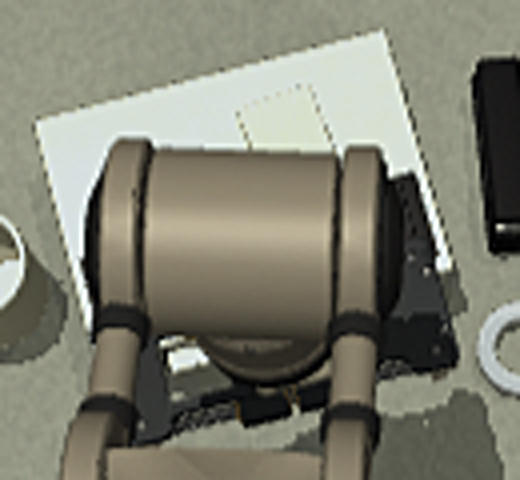

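View pics/s2.png

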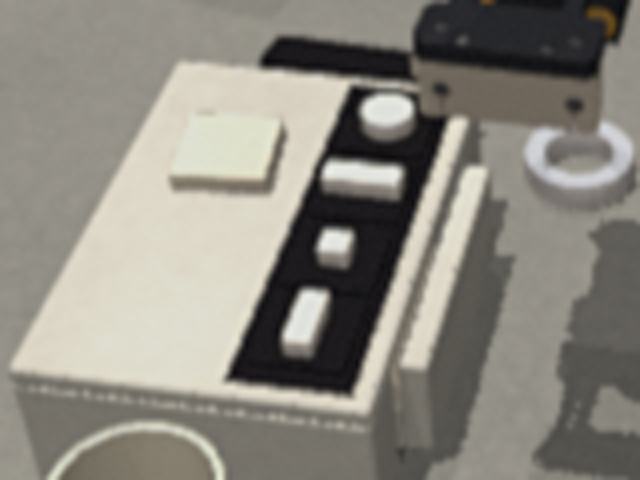

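The arm hides the keys in the top view. The side view shows the tray's front close against the housing and the round key top at crop (387,112). I'll check both numerically.

```bash
python3 - <<'E'
from h import *
c=viewer.camera_info("side"); S=lambda u,v,z:w(c,165+u/4,185+v/4,z)[:2]
k=[S(*p,99) for p in((387,111),(365,172),(336,236),(308,306))] 
# far 2: long, small, wide tops
print("keys",np.round(k,1)); d=k[3]-k[0]; print(np.arctan2(-d[0],d[1]),np.linalg.norm(d))
n=S(428,368,70); f=S(488,172,70); m=(n+f)/2; print("tray",n,f,m,np.linalg.norm(n-f))
a=.284; x=np.array([np.cos(a),np.sin(a)]); y=np.array([-x[1],x[0]])
km=np.mean(k,0); print("out",(km-m)@x-55)
# corners of top front edge
e=(S(370,412,85)+S(468,122,85))/2; print("front edge->tray front",(e-m)@x)
o=readout.get_obs(); print(o['tool_pos'])
E
```

```text
keys [[642.1  29.3]
 [626.5  76.9]
 [613.8 124.3]
 [599.6 171.2]]
0.29127092651183734 148.1224649170905
tray [545.49699657 157.5879499 ] [588.58029348  19.44288305] [567.03864503  88.51541648] 144.70739431058968
out -0.3450546060835791
front edge->tray front 14.880045696349486
[523.18924454  74.74182689 229.83935458]
```

The tray is home: 14.9 mm proud against the stated 15. Both cameras put the round key near (642.5, 27.5), so I'm going above it.

```bash
python3 -m creep '0.024 -0.0094 0 0 0 0 0;0.024 -0.0094 0 0 0 0 0;0.024 -0.0094 0 0 0 0 0;0.024 -0.0094 0 0 0 0 0;0.024 -0.0094 0 0 0 0 0;0 0 0 0 0 0 0;0 0 0 0 0 0 0'
```

```text
time: 6.17
tool_pos: [642.3, 27.2, 225.9]
tcp_rot: [3.14, -0.002, -2.856]
contact_force: [-0.1, 0.3, 0.1]
grip_width: 0.4
finger_force: 0.0
```

```bash
python3 -m creep '0 0 -0.013 0 0 0 0;0 0 -0.013 0 0 0 0;0 0 -0.013 0 0 0 0;0 0 -0.013 0 0 0 0;0 0 -0.003 0 0 0 0;0 0 -0.003 0 0 0 0;0 0 0 0 0 0 0'
python3 -m creep '0 0 -0.0015 0 0 0 0;0 0 -0.0015 0 0 0 0;0 0 0 0 0 0 0'
```

```text
time: 6.75
tool_pos: [641.6, 28.1, 169.9]
tcp_rot: [3.141, -0.001, -2.855]
contact_force: [-0.4, -0.1, 1.0]
grip_width: 0.6
finger_force: 0.0
time: 7.0
tool_pos: [642.2, 27.8, 167.6]
tcp_rot: [-3.141, 0.001, -2.855]
contact_force: [0.0, 0.2, -0.1]
grip_width: 0.5
finger_force: 0.0
```

```bash
python3 -m creep '0 0 -0.0015 0 0 0 0;0 0 -0.0015 0 0 0 0;0 0 -0.001 0 0 0 0;0 0 0 0 0 0 0'
python3 -m creep '0 0 -0.001 0 0 0 0;0 0 -0.001 0 0 0 0;0 0 0 0 0 0 0'
```

```text
time: 7.33
tool_pos: [642.3, 27.8, 163.4]
tcp_rot: [-3.142, 0.001, -2.855]
contact_force: [-0.0, 0.2, 3.0]
grip_width: -0.1
finger_force: 1.0
time: 7.58
tool_pos: [642.3, 27.8, 161.3]
tcp_rot: [-3.141, 0.001, -2.855]
contact_force: [-1.4, 0.2, 3.3]
grip_width: -0.1
finger_force: 1.5
```

```bash
python3 -m creep '0 0 -0.001 0 0 0 0;0 0 -0.0008 0 0 0 0;0 0 0 0 0 0 0;0 0 0 0 0 0 0'
```

```text
time: 7.92
tool_pos: [642.3, 27.8, 159.6]
tcp_rot: [-3.142, 0.0, -2.855]
contact_force: [0.6, 0.5, 3.6]
grip_width: 0.3
finger_force: 1.9
```

```bash
python3 -m creep '0 0 -0.0008 0 0 0 0;0 0 0 0 0 0 0'
python3 -c "
from h import *
cv2.imwrite('pics/s3.png',cv2.resize(viewer.capture('side')[185:265,205:305,::-1],None,fx=5,fy=5,interpolation=cv2.INTER_CUBIC))"
python3 -m creep '0 0 0.004 0 0 0 0;0 0 0.01 0 0 0 0;0 0 0.02 0 0 0 0;0 0 0.03 0 0 0 0;0 0 0.03 0 0 0 0;-0.03 0 0.01 0 0 0 0;-0.035 0 0 0 0 0 0;0 0 0 0 0 0 0'
python3 -m creep '-0.035 0 0 0 0 0 0;-0.035 0 0 0 0 0 0;-0.03 0 0 0 0 0 0;0 0 0 0 0 0 0;0 0 0 0 0 0 0'
python3 -c "
from h import *
cv2.imwrite('pics/s4.png',cv2.resize(viewer.capture('side')[170:350,150:340,::-1],None,fx=3,fy=3,interpolation=cv2.INTER_CUBIC))"
```

```text
time: 8.08
tool_pos: [642.3, 27.8, 158.7]
tcp_rot: [-3.141, 0.001, -2.855]
contact_force: [0.6, -0.4, 3.6]
grip_width: 0.2
finger_force: 2.2
time: 8.8
tool_pos: [570.2, 28.5, 261.9]
tcp_rot: [3.138, -0.009, -2.855]
contact_force: [0.7, 0.4, -1.9]
grip_width: 0.3
finger_force: 0.0
time: 9.22
tool_pos: [476.0, 27.9, 263.2]
tcp_rot: [3.141, -0.0, -2.855]
contact_force: [0.7, -0.2, 0.6]
grip_width: 0.4
finger_force: 0.0
```

View pics/s3.png

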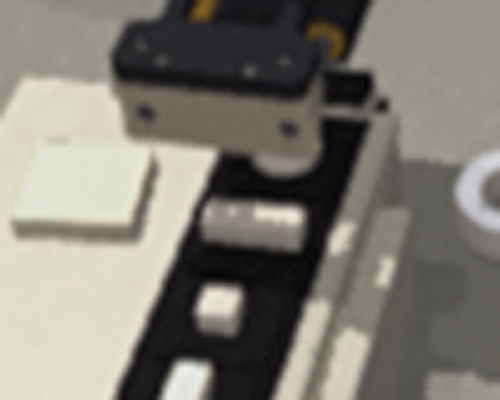

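View pics/s4.png

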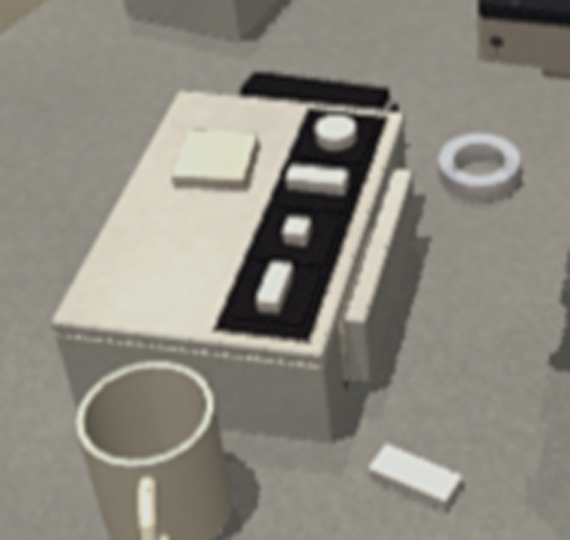

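With the hand on it (s3), the round key at crop (288,160) was well down and only that key was touched. In the last view (s4) it is up again at (336,132), the tray is home and the loose things are where they were. I'm handing the job in.

```bash
python3 -c "
from plant import order
print(order.close_job())"
```

```text
the job is handed in; nothing more can be done
None
```

The tray is fully home, and the round start key was pressed about 6 mm of its 7 mm travel and is up again; no other key was pressed, the loose things look unmoved, and the job was handed in after about 9 s of robot time.

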